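Close a tasting-sheet holder and tuck its flap beneath the lip

TASK

Close the tasting-sheet holder using only the fingertips: push its sprung red cover flap over until it lies flat on the board, then, keeping it pressed down, push it along toward the brass lip until it is fully home, its free edge tucked beneath the lip, so that it stays shut when you let go. Do not grasp or pinch the flap or pick anything up, press no harder than needed, and leave the things standing round it where they are.

Things in the scene. Friction and masses are not known exactly. Their poses are not given: they have to be found in the camera images.
- holder: tasting-sheet holder: dark walnut board 204 x 150 x 14 mm with a white sheet, fixed to the table, turned up to 1 rad either way. Origin: centre of underside; x points from the lip end to the hinge end, y across, z up. Two brass cheeks (x = 31 to 93 mm, 5 mm thick, at y = +-63.5 mm, tops at z = 29 mm) carry the hinge pin in slots
- lip (a point): underside of the brass lip, middle of its edge toward the hinge: holder frame (-74, 0, 25.5) mm. Lip 4 mm thick, 130 mm wide, 20 mm deep to a brass wall at x = -94 mm; in front a flare rises toward the hinge to x = -63, z = 35 mm as lead-in. The flap held flat passes beneath with 3.5 mm to spare; if its edge is higher the lip stops it
- flap_hinge (a point): middle of the hinge pin (10 mm thick, 116 mm long), 20 mm above the table; holder frame x = 79 mm when the slide reads 0, moving toward the lip (-x) with the slide. The frame turns with the flap: -x runs along the flap from pin to free edge, y along the pin, +z is the outer face's normal (up when the flap is shut)
- flap_edge (a point): middle of the flap's free edge, 131 mm from the hinge pin. The flap is a stiff red plate 110 mm wide (y) and 4 mm thick, its mid-plane through the pin; shut, its outer face is 22 mm above the table
- thumb_step (a point): top middle of the brass thumb rest on the flap's outer face, 80 mm from the pin: a step 70 mm wide (y), 8 mm high, facing the hinge, sloping to nothing toward the free edge at 106 mm. A fingertip on the bare plate between hinge and step (55 to 70 mm from the pin) can press the flap down and push it along against the step
- lining: the cork lining on the flap's inner face, 100 x 96 x 1.6 mm, from 18 to 118 mm from the pin; not to be gripped: a finger pushing on it with more than 4 N counts as pinching. Its frame is that of flap_hinge. Pressing or squeezing flap or holder with over 40 N also fails
- flap (a joint): angle of the flap (rad): 0 = shut flat (stop); grows as it opens, 1.57 upright, 2.0 at most; starts at 1.2 to 1.75. A spring (0.10 N m/rad about 1.5 rad) with some friction lifts it back up if let go untucked; about 2 N at the thumb step holds it shut. Tucked and let go, it rests up against the lip at 0.02 to 0.04
- flap_slide (a joint): how far hinge and flap have slid toward the lip (m): 0 = back stop, 0.036 = fully home (front stop); starts at 0 to 0.004. Stays where it is left (friction 2 N). The free edge goes beneath the lip from 0.022 on and lies 14 mm beneath it at home. If slid beyond 0.009 before the flap is down, the edge lands on the flare
- stopper_0: turned steel bottle stopper, 33 mm wide, 49 mm high, standing; bystander. Origin: centre of its underside
- cork_2: used cork, 21 mm wide, 44 mm high, standing; bystander. Origin: centre of its underside
- foil_cutter: round black foil cutter, 43 mm wide, 18 mm high; bystander. Origin: centre of its underside
- waiters_friend: folding waiter's corkscrew, 30 x 114 x 16 mm, lying; bystander. Origin: centre of its underside
- tasting_glass_1: small empty tasting glass, 65 mm wide, 155 mm high; bystander. Origin: centre of its foot
- wine_glass_0: large glass of red wine, 86 mm wide, 215 mm high; bystander. Origin: centre of its foot

How it is judged:
By the outcome, as a careful person would: the job done as asked, in the order asked, and still so for the second after the job is handed in, with the robot touching nothing.
It also fails if it takes over 42 s, if anything falls off the work surface, if the arm or the gripper's body presses on something with over 40 N, if the wrist force passes 120 N, or if a joint passes its speed limit or range.

ROBOT

A 7-joint arm with a two-finger parallel gripper is mounted at the origin on the work surface; the furniture and walls round the work are solid. World frame = base frame: x ahead of the robot, y to its left, z up, the work surface at z = 0. Lengths are in m, angles in rad, forces in N, time in s.
With the tool pointing down it reaches from about 0.4 to 0.85 m from the base axis. Payload 6.9 kg.
Tool frame: the origin (TCP) lies midway between the tips of the shut fingers; the grasp point (between the pads) lies behind it (ctrl.pinch_z is the z of the grasp point in the tool frame, in m); z points along the fingers, y is the line along which they close (so a half turn about z gives the same grasp; the last joint's range is limited). The gripper opens to 85 mm and grips with 20 to 120 N. Pads are 22 mm wide; open, the fingers measure 114 mm over their backs; the gripper's body (76 mm by 85 mm) begins 54 mm behind the grasp point. The pads swing forward as they close: fully open they stand 13 mm farther back than shut.
Start: joints at [1.355, 0.507, -0.238, 1.5, 0.126, 1.149, -0.155], TCP at [0.198, -0.593, 0.231] pointing down, gripper open.
Joint ranges: [-3.08, 3.08], [-0.24, 2.05], [-1.43, 1.35], [0, 2.5], [-1.52, 4.66], [0.17, 1.96], [-2.89, 2.89]. Speed limits (rad/s): [2.39, 2.39, 3.14, 3.14, 3.14, 3.14, 3.14].

INTERFACE

Orientations are given as a unit quaternion [w, x, y, z].
In Python, from station import ctrl, get_state, vision, ticket, models gives the robot as it stands. Calls block until the motion is done:
- ctrl.movep(position, orientation): joint-space move of the TCP to a pose.
- ctrl.movel(position, frame=None, max_speed=0.15): straight line of the TCP; frame=None keeps the orientation; max_speed is the mean speed in m/s.
- ctrl.set_joints(angles): joint-space move.
- ctrl.ungrasp() and ctrl.close_gripper(force=None): open the fingers fully, or close them until they stop; force is the grip in N (None keeps the last).
- ctrl.pause(seconds).
- ctrl.ik(position, orientation): joint angles nearest the present ones, or None.
- get_state(): the state.
- vision.grab_frame(name): name is "scene" or "top" or "wrist"; returns (picture, depth): 384x512x3 uint8, blue, green, red; 384x512 float32, m along the optical axis (not along the pixel's ray), 0 where there is no reading.
- vision.camera_info(name): a dict with "mtx" (3x3 intrinsics, pixels), "R" (3x3) and "t" (3): a world point X has camera coordinates R X + t; the wrist camera has in their place "hand_eye" (4x4, takes a point from camera to tool coordinates, whose origin is the TCP and whose axes are the flange's). Camera axes: x right, y down, z forward; pixel columns grow to the right and rows downward; lengths in m; the calibration is good to about 2 mm. A picture is of the moment at which its call begins: read the wrist's pose just before it. camera_info takes no time and is no camera call.
A pose or a line that the arm cannot do raises ctrl.Unreachable and nothing moves.
- ticket.close_job(): hands the job in; it is judged then, once.
Trained networks look in the newest picture that a camera, given by its name, has taken for a name from the list of things; names that differ only in an ending like _2 or _b are one class to them, and where a whole thing is asked for, a point or a joint stands for the part that bears it (a point fixed in the world has none). Each returns a list of dicts, best first, with "p" (0 to 1); they miss things now and then, are a little off and sometimes report something else, mostly with a low value. They report only what shows in the picture. A call takes as long as a camera call.
- models.recognise(camera, target): "point" ([column, row] in pixels, amid what is visible of it).
- models.masks_of(camera, target): "mask" (384x512 bool, what is visible of it) and "point" ([column, row] in pixels, amid what is visible of it).
The state is a dict: "time": time; "qpos": joint angles; "qd": joint speeds; "tau": joint torques, N m; "tcp_pos": TCP position; "eef_rot": TCP orientation; "contact_force": force on the tool from outside, world axes, zero at the start; "wrist_torque": the same for the moment, N m; "width": finger opening in m; "gripper_force": force on a finger pad.
Only numpy, scipy, OpenCV 4.12 (cv2) and the standard library are available. Lean on these libraries where they do the work, as an engineer would, in place of code of your own. Each camera call takes 0.05 s, during which the arm holds its last target. There are 200 camera calls.

## Working session

There is one attempt and no reset: what is moved stays moved. The work goes in short steps, each a Python script; the robot and the scene stay as the last script left them, time stands still between calls to the robot, and variables do not carry over. Pictures are saved under pics/ and viewed, at most 10 in all, crops included, and the job is handed in when it is done.

```bash
ls; mkdir -p pics; python3 - <<'E'
from station import *
import cv2, numpy as np
s=get_state(); print(s['time'],s['tcp_pos'],s['eef_rot'],s['width'],ctrl.pinch_z)
ims=[]
for c in ("scene","top"):
    im,d=vision.grab_frame(c); ims.append(im); np.savez(f'{c}.npz',im=im,d=d)
    i=vision.camera_info(c); print(c,i['mtx'].tolist(),(-i['R'].T@i['t']).round(3),i['R'].round(3).tolist())
    for t in ("holder","flap_edge","thumb_step","flap_hinge","lip","stopper_0","cork_2","foil_cutter","waiters_friend","tasting_glass_1","wine_glass_0"):
        print(t,[(np.round(r['point']).tolist(),round(r['p'],2)) for r in models.recognise(c,t)[:2]])
    cv2.imwrite(f'pics/{c}.png',im)
print(get_state()['time'])
E
```

```text
pics
0.0 [ 0.19745728 -0.59246371  0.23044495] [-8.64385929e-04  9.87079468e-01  1.60229070e-01 -1.47888184e-04] 0.08529791501503632 -0.0187
scene [[376.3240531469258, 0.0, 257.8625400314535], [0.0, 376.3240531469258, 190.92626243672575], [0.0, 0.0, 1.0]] [-0.094  0.648  0.641] [[-0.71, -0.704, -0.003], [-0.378, 0.386, -0.842], [0.594, -0.597, -0.54]]
holder [([288.0, 194.0], 0.63)]
flap_edge [([292.0, 170.0], 0.61)]
thumb_step [([286.0, 172.0], 0.8), ([288.0, 196.0], 0.58)]
flap_hinge [([286.0, 170.0], 0.85)]
lip [([288.0, 195.0], 0.84), ([287.0, 117.0], 0.31)]
stopper_0 [([245.0, 210.0], 0.63)]
cork_2 [([340.0, 210.0], 0.69)]
foil_cutter [([357.0, 184.0], 0.6)]
waiters_friend [([290.0, 172.0], 0.22)]
tasting_glass_1 [([168.0, 233.0], 0.57)]
wine_glass_0 [([287.0, 117.0], 0.79), ([329.0, 166.0], 0.69)]
top [[377.32030703860886, 0.0, 262.9895873272691], [0.0, 377.32030703860886, 194.55053295346588], [0.0, 0.0, 1.0]] [ 0.45  -0.018  1.033] [[0.002, -1.0, -0.004], [-0.992, -0.002, -0.124], [0.124, 0.004, -0.992]]
holder [([287.0, 226.0], 0.82), ([304.0, 210.0], 0.49)]
flap_edge [([303.0, 210.0], 0.71)]
thumb_step [([303.0, 210.0], 0.78)]
flap_hinge [([299.0, 206.0], 0.61)]
lip [([285.0, 228.0], 0.6)]
stopper_0 [([238.0, 212.0], 0.61)]
cork_2 [([304.0, 282.0], 0.43)]
foil_cutter [([368.0, 263.0], 0.48)]
waiters_friend [([381.0, 210.0], 0.7)]
tasting_glass_1 [([126.0, 218.0], 0.78)]
wine_glass_0 [([384.0, 138.0], 0.81)]
1.2
```

```bash
python3 - <<'E'
import cv2, numpy as np
a=np.load('scene.npz')['im'];b=np.load('top.npz')['im']
cv2.imwrite('pics/top_c.png',cv2.resize(b[120:310,200:440],None,fx=3,fy=3,interpolation=cv2.INTER_CUBIC)[:600])
cv2.imwrite('pics/scene_c.png',cv2.resize(a[60:260,140:400],None,fx=3,fy=3,interpolation=cv2.INTER_CUBIC)[:600])
E
```

```text
(no output)
```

View pics/top_c.png

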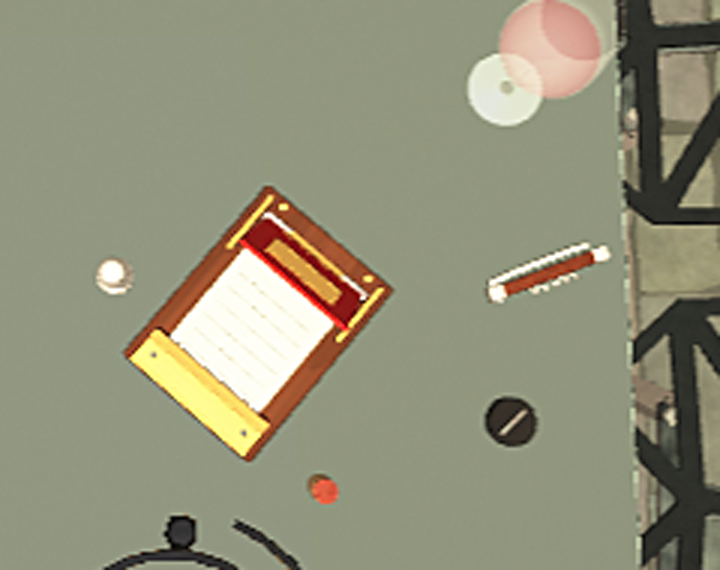

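View pics/scene_c.png

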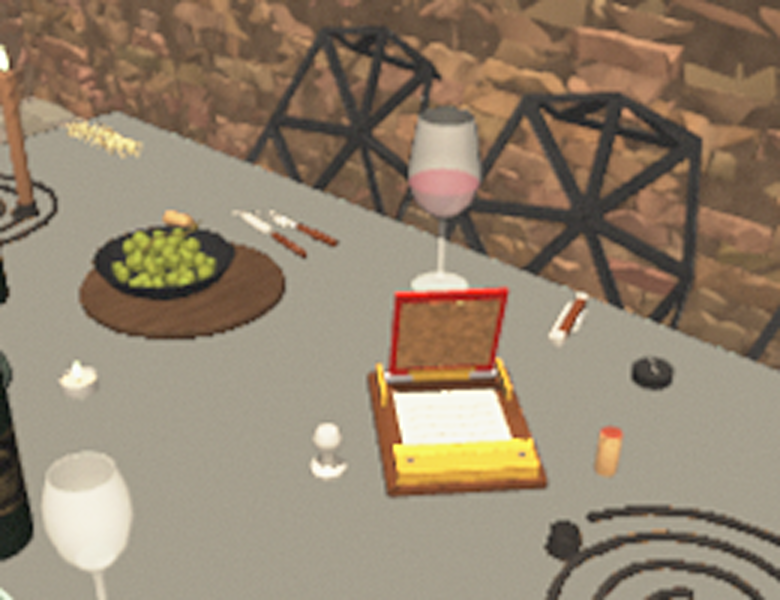

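```bash
cat > h.py <<'E'
from station import *
import cv2, numpy as np
from scipy.optimize import least_squares
def bp(info,px,depth):
    uv=np.c_[px,np.ones(len(px))]; c=(np.linalg.inv(info['mtx'])@uv.T).T*np.asarray(depth)[:,None]
    return (c-info['t'])@info['R']
def bpz(info,px,z):
    r=(np.linalg.inv(info['mtx'])@np.c_[px,np.ones(len(px))].T).T@info['R']; o=-info['R'].T@info['t']
    return o+r*((z-o[2])/r[:,2])[:,None]
def Rz(a): return np.array([[np.cos(a),-np.sin(a),0],[np.sin(a),np.cos(a),0],[0,0,1]])
E
python3 - <<'E'
from h import *
f=np.load('top.npz'); im,d=f['im'],f['d']; I=vision.camera_info('top')
sat=cv2.cvtColor(im,cv2.COLOR_BGR2HSV)[...,1]
m=(sat>75).astype(np.uint8); m[:,:230]=0;m[:175]=0;m[275:]=0;m[:,340:]=0
c=max(cv2.findContours(m,cv2.RETR_EXTERNAL,cv2.CHAIN_APPROX_NONE)[0],key=cv2.contourArea)
print(cv2.contourArea(c))
P=bpz(I,c[:,0].astype(float),0.014)[:,:2]
r=cv2.minAreaRect((P*1000).astype(np.float32)); print(r)
mid=np.array([262,208]);
# yaw: hinge direction from lip centre to hinge approx
L=bpz(I,np.array([[200+198/3,120+395/3],[200+330/3,120+238/3]]),0.014); v=L[1]-L[0]; print('approx yaw',np.arctan2(v[1],v[0]),'lip,hinge',L.round(3).tolist())
a0=np.arctan2(v[1],v[0])
def res(p):
    q=(P-p[:2])@Rz(p[2])[:2,:2]; e=np.maximum(abs(q[:,0])-.102,abs(q[:,1])-.075); return e
s=least_squares(res,[L[:,0].mean(),L[:,1].mean(),a0],loss='soft_l1',f_scale=.002,x_scale=[.01,.01,.1]); print(s.x,np.abs(res(s.x)).mean(),np.percentile(res(s.x),[5,50,95]))
x,y,a=s.x; np.save('pose.npy',s.x)
# flap in scene+top depth
for cam in('scene','top'):
    f=np.load(cam+'.npz');im,d=f['im'],f['d'];I=vision.camera_info(cam)
    v,u=np.where(d>0); W=bp(I,np.c_[u,v].astype(float),d[v,u]); H=(W-[x,y,0])@Rz(a)
    k=(abs(H[:,0])<.13)&(abs(H[:,1])<.05)&(H[:,2]>.045)&(H[:,2]<.18); Q=H[k]
    print(cam,k.sum(),Q.min(0),Q.max(0))
    if k.sum()>20:
        A=np.polyfit(Q[:,2],Q[:,0],1); print('x at z=.020',np.polyval(A,.02),'angle',np.pi/2+np.arctan(A[0]), 'rms',np.std(Q[:,0]-np.polyval(A,Q[:,2])), 'zmax',np.percentile(Q[:,2],99))
    k=(abs(H[:,0])<.03)&(abs(H[:,1])<.04)&(H[:,2]<.03);print('sheet z',np.median(H[k,2]))
    # holder check: lip zone height
    k=(abs(H[:,0]+.085)<.006)&(abs(H[:,1])<.05);print('lip top z',np.median(H[k,2]))
for dz in (0,):
    for ph in (0,.3,.45):
        for flip in (0,np.pi):
            pass
E
```

```text
4091.5
((490.0741882324219, -75.33114624023438), (149.1455078125, 203.03677368164062), 49.490882873535156)
approx yaw -0.7028344390085762 lip,hinge [[0.424, -0.022, 0.014], [0.564, -0.142, 0.014]]
[ 0.49002532 -0.07526693 -0.70602296] 0.0014603163029554818 [-0.00237067 -0.00144825 -0.00057378]
scene 792 [ 0.02789187 -0.04990757  0.04535992] [0.07042299 0.04999851 0.14589649]
x at z=.020 0.07594515079152099 angle 1.2181536885695725 rms 0.0015208033880151769 zmax 0.14449226239546284
sheet z 0.017055406741793434
lip top z 0.0313522771304493
top 461 [ 0.02855323 -0.04990877  0.04510859] [0.06921627 0.04996543 0.1455698 ]
x at z=.020 0.08110989114149159 angle 1.1959511881144371 rms 0.002852479420521414 zmax 0.14410719680330555
sheet z 0.01457270683115701
lip top z 0.028749815060236876
```

```bash
cat >> h.py <<'E'
from scipy.spatial.transform import Rotation as Ro
px,py,pa=np.load('pose.npy'); HW=.011; PIN=np.array([.079,.020]); LIFT=0.
def quat(phi,flip):
    z=np.array([-np.sin(phi),0,-np.cos(phi)]); y=np.array([0,1.-2*flip,0]); x=np.cross(y,z)
    q=Ro.from_matrix(Rz(pa)@np.c_[x,y,z]).as_quat(); return q[[3,0,1,2]]
def world(x,z,y=0): return np.array([px,py,0])+Rz(pa)@[x,y,z]
def tcp(corner,phi): # TCP (holder x,z) with the lip-side tip corner at corner
    return np.array(corner)+HW*np.array([np.cos(phi),-np.sin(phi)])
def arc(th,gap=0.):
    k=np.clip(th/1.2,0,1); r=.074-.011*k; phi=np.radians(12)*k
    c=PIN+r*np.array([-np.cos(th),np.sin(th)])+(.002+gap)*np.array([np.sin(th),np.cos(th)])
    return tcp(c,phi),phi
def force():
    f=np.array(get_state()['contact_force']); return Rz(pa).T@f
E
python3 - <<'E'
from h import *
I=vision.camera_info('top')
print('wine foot',bpz(I,np.array([[200+505/3,120+90/3]]),0.003))
q0=np.array(get_state()['qpos'])
for fl in (0,1):
    for name,(p,phi) in dict(hi=(np.array([.11,.30]),.209),s=(arc(1.2)[0]+[.03,0],.209),m=arc(.6),e=arc(0),home=(arc(0)[0]-[.036,0],0)).items():
        q=ctrl.ik(world(*p),quat(phi,fl)); print(fl,name,p.round(3),world(*p).round(3),None if q is None else np.round(q,2))
E
```

```text
wine foot [[ 0.70444746 -0.30745234  0.003     ]]
0 hi [0.11 0.3 ] [ 0.574 -0.147  0.3  ] [ 0.73  0.64 -0.92  1.29  0.34  1.59  0.73]
0 s [0.099 0.077] [ 0.565 -0.139  0.077] [ 0.71  0.82 -0.83  1.62  0.49  1.13  0.62]
0 m [0.035 0.059] [ 0.516 -0.098  0.059] [ 0.69  0.73 -0.84  1.88  0.59  0.9   0.43]
0 e [0.016 0.022] [ 0.502 -0.086  0.022] [ 0.59  0.7  -0.74  2.04  0.76  0.69  0.22]
0 home [-0.02   0.022] [ 0.475 -0.062  0.022] [ 0.55  0.67 -0.72  2.12  0.77  0.63  0.15]
1 hi [0.11 0.3 ] [ 0.574 -0.147  0.3  ] [ 0.35  0.53 -0.16  1.29 -0.02  1.51 -2.07]
1 s [0.099 0.077] [ 0.565 -0.139  0.077] [ 0.31  0.69 -0.1   1.62 -0.04  1.01 -2.02]
1 m [0.035 0.059] [ 0.516 -0.098  0.059] [ 0.25  0.6  -0.11  1.89  0.01  0.74 -2.13]
1 e [0.016 0.022] [ 0.502 -0.086  0.022] [ 0.15  0.61 -0.05  2.05  0.06  0.49 -2.22]
1 home [-0.02   0.022] [ 0.475 -0.062  0.022] [ 0.13  0.58 -0.07  2.12  0.09  0.44 -2.29]
```

```bash
python3 - <<'E'
from h import *
ctrl.close_gripper(20); print(get_state()['time'],get_state()['width'],force())
ctrl.movep(world(.11,.30),quat(.209,1)); print(get_state()['time'],force())
p=arc(1.2)[0]+[.03,0]
ctrl.movel(world(*p),max_speed=.15); s=get_state(); print(s['time'],force(), s['tcp_pos'],world(*p))
im,d=vision.grab_frame('scene'); cv2.imwrite('pics/a.png',cv2.resize(im[60:260,180:400],None,fx=3,fy=3,interpolation=cv2.INTER_CUBIC))
E
```

```text
1.9667 0.00013577594498482252 [ 0.24928724 -0.11738458 -0.36603892]
4.075 [-0.76666878 -0.78215062 -1.10578575]
5.7167 [ 0.00748935 -0.32461707 -0.01191561] [ 0.56571823 -0.13952437  0.0779147 ] [ 0.56520333 -0.13936648  0.07715615]
```

View pics/a.png

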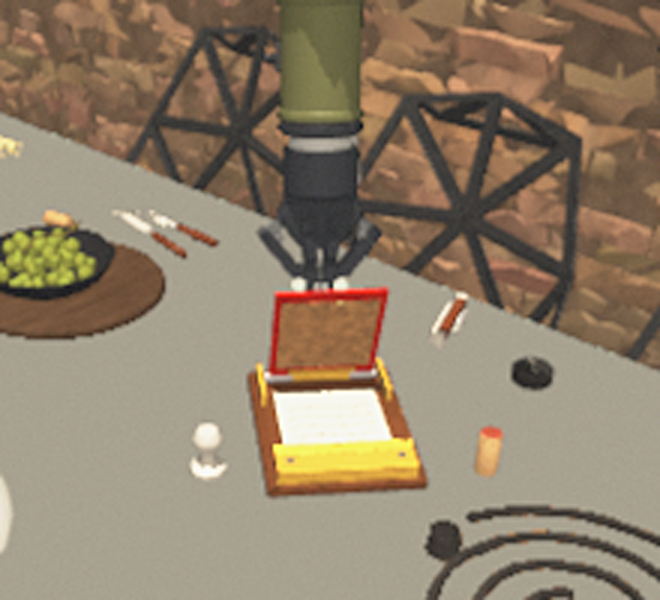

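```bash
python3 - <<'E'
from h import *
def go(p,phi,v=.1):
    ctrl.movel(world(*p),quat(phi,1),max_speed=v); f=force(); print(round(get_state()['time'],2),np.round(p,3),f.round(1)); return f
go(arc(1.2)[0],arc(1.2)[1])
for th in (1.05,.9,.75,.6,.45,.3,.2):
    f=go(*arc(th))
    if np.linalg.norm(f)>8: break
im,d=vision.grab_frame('scene'); np.savez('s2.npz',im=im,d=d); cv2.imwrite('pics/b.png',cv2.resize(im[120:240,220:360],None,fx=5,fy=5,interpolation=cv2.INTER_CUBIC))
E
```

```text
6.22 [0.069 0.077] [0.5 1.  0.5]
6.47 [0.06  0.075] [-0.3 -0.3 -0.1]
6.72 [0.051 0.071] [0.3 0.2 0. ]
6.97 [0.042 0.066] [-0.2 -0.5  0.9]
7.22 [0.035 0.059] [0.8 0.4 0.1]
7.47 [0.028 0.051] [-1.5  0.5  1. ]
7.72 [0.023 0.042] [-0.2  0.4  1.4]
7.97 [0.02  0.036] [-0.7  0.2  0.5]
```

View pics/b.png

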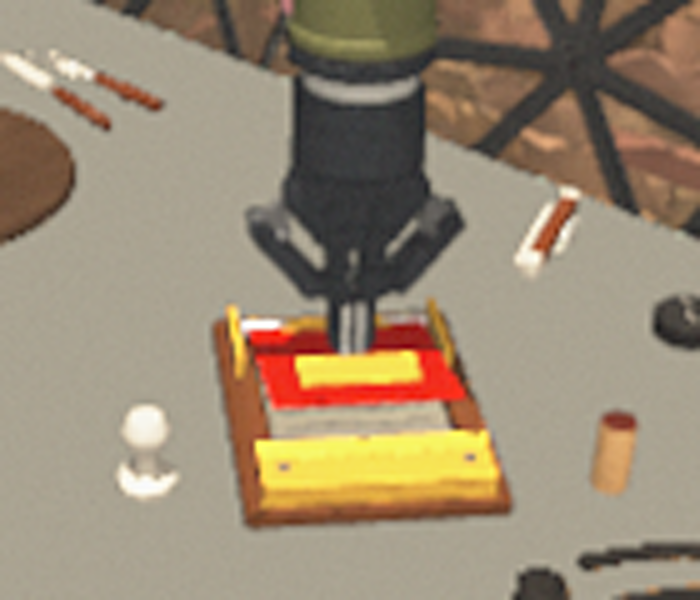

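```bash
cat >> h.py <<'E'
def mf(n=4):
    o=[]
    for _ in range(n): ctrl.pause(.04); o.append(force())
    return np.mean(o,0)
def go(p,phi,v=.1):
    ctrl.movel(world(*p),quat(phi,1),max_speed=v); f=mf(); s=get_state()
    h=Rz(pa).T@(np.array(s['tcp_pos'])-[px,py,0]); print(round(s['time'],2),np.round(p,4),'at',h.round(4),f.round(1)); return f
E
python3 - <<'E'
from h import *
p,phi=arc(.2)
for th in (.12,.06,.03):
    f=go(*arc(th))
    if f[2]>4: break
else:
    p=arc(0)[0]
    for k in range(8):
        z=.024-.001*k
        f=go([p[0],z],0)
        if f[2]>4.5: break
E
```

```text
8.44 [0.0179 0.0305] at [ 0.0179 -0.      0.0306] [-0.5  0.1  0.8]
8.86 [0.0168 0.0263] at [ 0.0168 -0.      0.0264] [-0.2  0.2  1. ]
9.28 [0.0164 0.0242] at [0.0164 0.     0.0242] [0.5 0.6 0.6]
9.69 [0.016 0.024] at [0.0161 0.     0.024 ] [ 1.2 -0.3  1.4]
10.11 [0.016 0.023] at [ 0.016  -0.      0.0229] [ 0.8 -0.   0.8]
10.53 [0.016 0.022] at [0.016 0.    0.022] [1.  0.8 1.8]
10.94 [0.016 0.021] at [0.016  0.0001 0.0213] [-0.7 -0.4  6.5]
```

```bash
python3 - <<'E'
from h import *
x,z=.016,.021
while x>-.034:
    x-=.003 if x>-.014 else .0015
    f=go([x,z],0,.03)
    if f[2]>9: z+=.0003
    if f[2]<4: z-=.0003
    if abs(f[0])>11: break
im,d=vision.grab_frame('scene'); np.savez('s3.npz',im=im,d=d); cv2.imwrite('pics/c.png',cv2.resize(im[120:240,220:360],None,fx=5,fy=5,interpolation=cv2.INTER_CUBIC))
E
```

```text
11.36 [0.013 0.021] at [0.0133 0.0001 0.0213] [ 0.2 -0.5  5.9]
11.78 [0.01  0.021] at [0.0104 0.0001 0.0214] [ 0.4 -0.8  5.6]
12.19 [0.007 0.021] at [0.0074 0.0001 0.0214] [ 0.3 -0.3  5.9]
12.61 [0.004 0.021] at [0.0044 0.0001 0.0214] [ 0.8 -0.5  6.2]
13.03 [0.001 0.021] at [0.0014 0.0001 0.0214] [ 1.2 -0.3  5.7]
13.44 [-0.002  0.021] at [-0.0016  0.0001  0.0214] [ 0.4 -0.6  6.2]
13.86 [-0.005  0.021] at [-0.0046  0.0001  0.0213] [ 0.4 -0.6  5.8]
14.28 [-0.008  0.021] at [-0.0076  0.0001  0.0214] [ 0.7 -0.3  5.7]
14.69 [-0.011  0.021] at [-0.0106  0.0001  0.0214] [ 0.1 -0.4  5.9]
15.11 [-0.014  0.021] at [-0.0136  0.0001  0.0213] [ 0.5 -0.4  6.2]
15.53 [-0.017  0.021] at [-0.0166  0.0001  0.0214] [ 0.4 -0.2  5.8]
15.94 [-0.0185  0.021 ] at [-0.0179  0.0002  0.0214] [ 1.  -0.4  5.9]
16.36 [-0.02   0.021] at [-0.019   0.0003  0.0214] [ 2.7 -0.4  5.7]
16.77 [-0.0215  0.021 ] at [-0.0205  0.0003  0.0214] [ 2.  -0.1  4.9]
17.19 [-0.023  0.021] at [-0.0221  0.0004  0.0213] [ 3.1 -0.   5.6]
17.61 [-0.0245  0.021 ] at [-0.0237  0.0004  0.0213] [ 2.5 -0.3  5.3]
18.02 [-0.026  0.021] at [-0.025   0.0004  0.0213] [4.8 0.3 5. ]
18.44 [-0.0275  0.021 ] at [-0.0251  0.0005  0.0214] [8.8 0.2 3.3]
18.86 [-0.029   0.0207] at [-0.0252  0.0006  0.0214] [11.4 -0.9  3.1]
```

View pics/c.png

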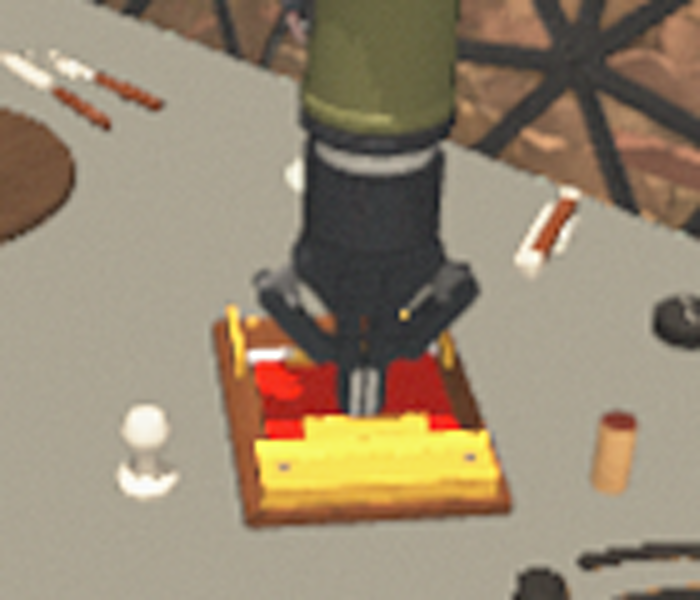

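```bash
python3 - <<'E'
from h import *
go([-.0265,.0212],0,.03)
go([-.0260,.0235],0,.03)
go([-.0255,.026],0,.03)
go([-.022,.045],0,.1)
go([.02,.20],0,.15)
im,d=vision.grab_frame('scene'); np.savez('s4.npz',im=im,d=d); cv2.imwrite('pics/d.png',cv2.resize(im[120:240,220:360],None,fx=5,fy=5,interpolation=cv2.INTER_CUBIC))
W=[];I=vision.camera_info('scene'); v,u=np.where(d>0); H=(bp(I,np.c_[u,v].astype(float),d[v,u])-[px,py,0])@Rz(pa)
k=(abs(H[:,1])>.038)&(abs(H[:,1])<.05)&(H[:,0]>-.055)&(H[:,0]<.03)&(H[:,2]<.05); print(k.sum(),np.polyfit(H[k,0],H[k,2],1))
E
```

```text
19.32 [-0.0265  0.0212] at [-0.025   0.0004  0.0215] [7.4 0.4 3.9]
19.74 [-0.026   0.0235] at [-0.0248  0.0003  0.0235] [6.5 0.3 0.7]
20.16 [-0.0255  0.026 ] at [-0.0248  0.0002  0.0259] [6.4 0.1 0.3]
20.67 [-0.022  0.045] at [-0.023  -0.0003  0.0443] [-0.3  0.   0.1]
22.05 [0.02 0.2 ] at [ 0.0195 -0.0002  0.1993] [-0.3 -0.  -0.1]
120 [-0.02274918  0.02509484]
```

View pics/d.png

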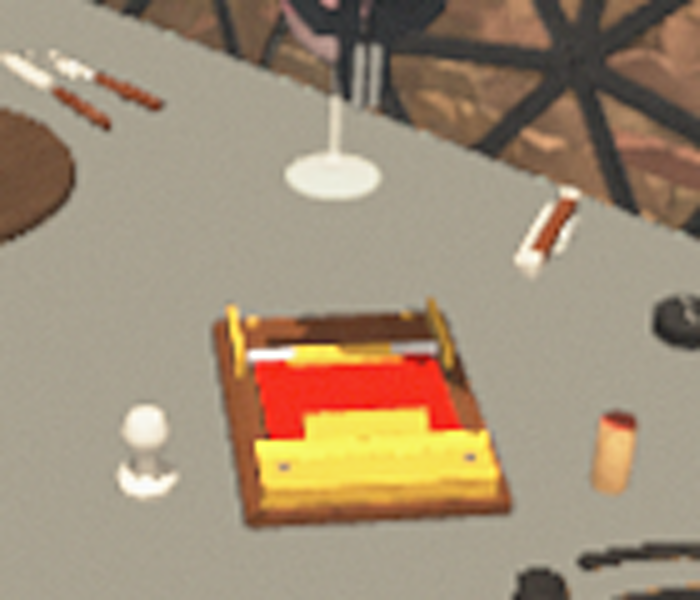

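The flap lies shut with its edge under the lip. The measured angle is about 0.023 rad, and the stopper, cork, corkscrew, foil cutter and wine glass foot look unmoved.

```bash
python3 -c "
from station import *
print(ticket.close_job())"
```

```text
the job is handed in; nothing more can be done
None
```

The holder is shut: I pushed the flap flat, slid it to its front stop under the lip, and it stayed down at about 0.023 rad after release; the job was handed in at about 22 s, with sampled forces at or below about 12 N.

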